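# Dock the lap timer puck

## Robot

A 7-joint arm with a two-finger parallel gripper is mounted at the origin on the work surface. World frame = base frame: x ahead of the robot, y to its left, z up, the work surface at z = 0. Lengths are in m, angles in rad, forces in N, time in s.
With the tool pointing down it reaches from about 0.4 to 0.9 m from the base axis. Payload 5.5 kg.
Tool frame: the origin (TCP) lies on the centre line of the jaws, within the pads' length; the fingertips stand 14 mm ahead of it and the grasp point (between the pads) lies 5 mm behind it (r.tip_extent is the distance from the TCP to the fingertips, in m); z points along the fingers, x is the direction in which the jaws open and shut, and the axes are right-handed (so a half turn about z gives the same grasp; the last joint's range is limited). The gripper opens to 85 mm and grips with 20 to 120 N. Pads are 22 mm wide; open, the fingers measure 114 mm over their backs; the gripper's body (76 mm by 85 mm) begins 54 mm behind the grasp point. The pads swing forward as they close: fully open they stand 13 mm farther back than shut.
Start: joints at [1.563, 0.501, -0.427, 1.55, 0.221, 1.138, -0.21], TCP at [0.174, -0.626, 0.245] pointing down, gripper open.
Joint ranges: [-2.88, 2.88], [-0.31, 2.03], [-1.54, 1.56], [0.2, 2.42], [-1.41, 4.55], [0.19, 2.02], [-2.57, 2.57]. Speed limits (rad/s): [2.57, 2.57, 3.14, 3.14, 3.14, 3.14, 3.14].

## Interface

Orientations are given as a unit quaternion [w, x, y, z].
In Python, from bench import telemetry, viewer, ticket, r gives the robot as it stands.
- The arm moves only by the tool play_rows, never from a script. Its argument "moves" is a list of rows, each an object with "xyz": the shift along the world's x, y, z normalised to -1 to 1, where 1 is 25 cm, a list of three; "dr": the turn, a rotation vector about the world's x, y, z normalised to -1 to 1, where 1 is 0.15 rad, a list of three; "jaw": the closure, from -1 (fully open) to 1 (shut), so that 0 is half open. A call has 1 to 12 rows; each row shifts and turns the pose as measured when the row begins; what a row does not reach is not made up. A row lasts 1/8 s, in which the tool goes at most 62.5 mm and 10.7 degrees, less where a joint would pass 70% of its speed; a pose out of reach is approached as far as the arm can. A call with a number of a shift or a turn outside -1 to 1 is refused whole. A call with a gripper value outside its range is refused whole. The fingers move at their own pace and stop on an object; "squeeze" is the grip in N (left out, the last holds). Time passes only in rows, so rows that do not move let the fingers close. It gives the time, the measured TCP pose, the force and the opening at its end, in the units of the state.
- telemetry.read_state(): the state, without advancing time (a new reading comes with each control period).
- viewer.capture(name): name is "side" or "top" or "wrist"; returns a dict with "pixels" (400x640x3 uint8, red, green, blue), "depth" (400x640 float32, m along the optical axis (not along the pixel's ray), 0 where there is no reading), "camera_matrix" (3x3 intrinsics, pixels), "R" (3x3) and "t" (3): a world point X has camera coordinates R X + t. Camera axes: x right, y down, z forward; pixel columns grow to the right and rows downward; lengths in m; the calibration is good to about 2 mm. A picture is of the moment at which its call begins.
- ticket.hand_in(): hands the job in, once; it reports no verdict.
The state is a dict: "t": time; "joints": joint angles; "qd": joint speeds; "tau": joint torques, N m; "eef_pos": TCP position; "orientation": TCP orientation; "contact_force": force on the tool from outside, world axes, zero at the start; "torque": the same for the moment, N m; "finger_gap": finger opening in m.
Only numpy, scipy, OpenCV 4.12 (cv2) and the standard library are available. Lean on these libraries where they do the work, as an engineer would, in place of code of your own. Each camera call takes 0.05 s, during which the arm holds its last target.

## Task

Push the lap timer puck over the table, without lifting it, into the open end of the dock track so that its foot goes under the lips, and slide it along until it is fully home against the end stop. Then let go of it and leave everything else on the table where it lies.

Things in the scene. Friction and masses are not known exactly. Their poses are not given: they have to be found in the camera images.
- puck: lap timer puck, round, 0.25-0.5 kg: black plastic foot flange 96 mm across, 6 mm thick, and centred on it an upright-sided green glass drum 76 mm across, from 6 to 40 mm above the underside. Origin: centre of the underside (height 0 on the table). Its yaw does not matter. Slides on the table with about 1-5 N of push.
- dock: dark steel track fixed to the table, no floor (the puck slides on the table itself), nothing higher than 15 mm. Origin: the point at table level where the puck's origin is when fully home. Own x runs along the track from the open mouth (-x) to the closed end (+x), z up. Side walls stand 100 mm apart inside, 10 mm thick, from x = -80 to +55 mm.
- dock_lips (a point): point on the track's middle line at x = -80 mm of the dock, where side walls and lips begin, at the height of the lips' tops (12.5 mm). Each wall's lip overhangs inwards, undersides 8.5 mm over the table, leaving an 82 mm gap between the lips: the flange fits under them, the drum stands between them. Axes as the dock's.
- dock_mouth (a point): point at table level on the track's middle line at x = -120 mm of the dock, between the tips of two lipless guide walls, 12.5 mm high, that flare from the side walls (100 mm apart) to about 138 mm apart inside at these tips. Axes as the dock's.
- dock_stop (a point): middle of the inner face of the end stop, at x = +48 mm of the dock: a cross bar 12 mm thick and 12.5 mm high that closes the far end and that the flange's rim touches when home. Axes as the dock's.
- shock_a: bystander: chrome shock absorber body, 68 mm long, 22 mm across, lying on the table on the side away from the robot. Origin: centre of its underside.
- shock_b: bystander: the same shock body, lying beside the dock on the robot's side. Origin: centre of its underside.
- bumper: bystander: white nylon bumper block 45 x 75 x 26 mm. Origin: centre of its underside.
- wheel: bystander: rubber wheel lying flat, 66 mm across, 28 mm high. Origin: centre of its underside.
- battery: bystander: battery pack 46 x 138 x 25 mm lying flat. Origin: centre of its underside.
- driver: bystander: screwdriver 170 mm long lying along its own x, under 40 mm high. Origin: on the table beneath the middle of the tool.
- jar: bystander: small jar, 48 mm across, 55 mm high. Origin: centre of its underside.
Not all that is in view belongs to the job. Leave any yellow look-alike of the puck alone.

How it is judged:
On the way:
1. the puck's foot is entering the track from the open end, under the lips but not yet home (x of puck in the frame of dock between -0.12 and -0.03 m and y of puck in the frame of dock between -0.008 and 0.008 m and z of puck in the frame of dock below 0.006 m), for 0.1 s.
At the end, for the whole second after the job is handed in: the puck rests flat in the track, its foot under both lips, within 6 mm of touching the end stop, released and at rest (x of puck in the frame of dock between -0.006 and 0.006 m and y of puck in the frame of dock between -0.008 and 0.008 m and z of puck in the frame of dock below 0.005 m and angle between puck's own z axis and vertical below 0.06 rad and linear speed of puck below 0.01 m/s and contact force between the fingers and puck below 0.1 N).
It fails at once if the puck is lifted more than 15 mm off the table or tipped more than 17 degrees (height (world z) of puck above 0.015 m or angle between puck's own z axis and vertical above 0.3 rad).
It fails at once if another thing on the table is moved more than 25 mm (distance of any of shock_a, shock_b, bumper, wheel, battery, driver, jar from where it was at the start of the episode above 0.025 m).
It also fails if it takes over 54 s, if anything falls off the work surface, if the arm or the gripper's body presses on something with over 40 N, if the wrist force passes 120 N, or if a joint passes its speed limit or range.

## Working session

There is one attempt and no reset: what is moved stays moved. The work goes in short steps, Python scripts to look and compute and a tool call to move; the robot and the scene stay as the last step left them, time stands still between calls to the robot, and variables do not carry over. Pictures are saved under pics/ and viewed, and the job is handed in when it is done.

Besides the shell and the picture viewer there is one more tool, called after "Call:" by a JSON object that holds its "fn" and its "kwargs", one argument or row to a line. play_rows: Moves the arm, as the interface text tells. Its arguments: {"type":"object","properties":{"moves":{"type":"array"},"squeeze":{"type":"number"}},"required":["moves"]}

```bash
ls; mkdir -p pics; python3 - <<'E'
from bench import telemetry, viewer, ticket, r
import cv2,numpy as np
for n in ["side","top","wrist"]:
    c=viewer.capture(n); cv2.imwrite(f"pics/{n}0.png",c["pixels"][...,::-1]); np.savez(f"{n}0.npz",**c)
    print(n,c["camera_matrix"].round(1).tolist(),(-c["R"].T@c["t"]).round(3),c["R"].round(3).tolist())
s=telemetry.read_state();print(s["t"],s["eef_pos"],s["orientation"],s["finger_gap"],r.tip_extent)
E
```

```text
pics
side [[390.6, 0.0, 325.0], [0.0, 390.6, 190.5], [0.0, 0.0, 1.0]] [ 0.494 -0.669  0.791] [[0.991, -0.13, 0.019], [-0.084, -0.736, -0.672], [0.101, 0.665, -0.74]]
top [[390.6, 0.0, 322.1], [0.0, 390.6, 197.4], [0.0, 0.0, 1.0]] [ 0.453 -0.027  1.042] [[0.004, -1.0, -0.011], [-0.991, -0.002, -0.132], [0.132, 0.012, -0.991]]
wrist [[334.3, 0.0, 318.3], [0.0, 334.3, 203.9], [0.0, 0.0, 1.0]] [ 0.242 -0.607  0.374] [[0.268, -0.963, -0.002], [-0.926, -0.258, 0.277], [-0.267, -0.073, -0.961]]
0.15 [ 0.17368941 -0.62581625  0.24446913] [-5.07783519e-04  7.96091366e-01 -6.05175928e-01 -6.13343627e-04] 0.08543719137592747 0.014
```

View pics/side0.png

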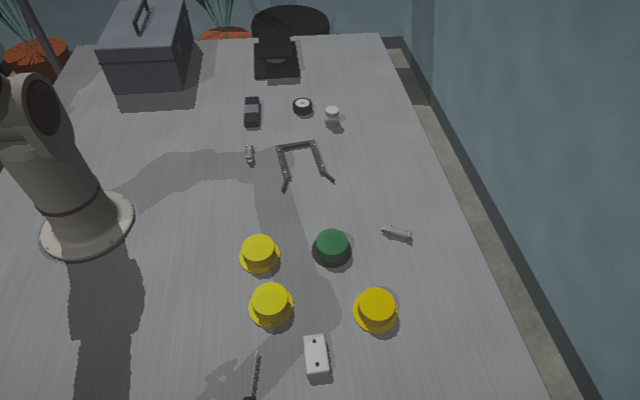

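View pics/top0.png

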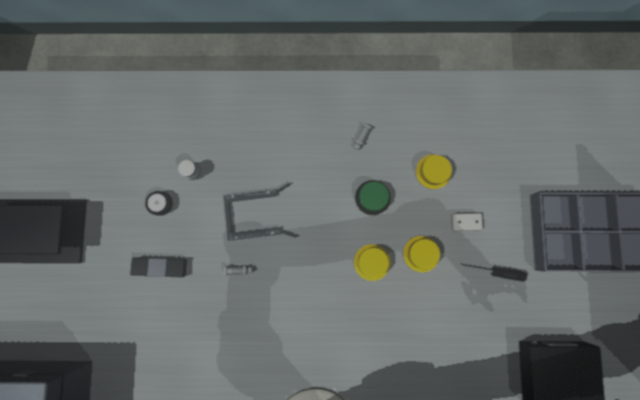

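Top view: the dock is at about (225–298, 185–240), with its mouth facing right (-y). Puck candidates are green (373,197) and yellow (435,171), (422,254) and (373,263). Only the green one has a green drum on a black flange, so I'll confirm it in an enlarged crop and measure.

```bash
cat > h.py <<'E'
import cv2,numpy as np
def world(c):
    K,R,t,d=c["camera_matrix"],c["R"],c["t"],c["depth"]
    v,u=np.mgrid[0:d.shape[0],0:d.shape[1]]
    P=np.stack([(u-K[0,2])/K[0,0]*d,(v-K[1,2])/K[1,1]*d,d],-1)
    W=(P-t)@R; W[d==0]=np.nan
    return W
def onplane(c,uv,z):
    K,R,t=c["camera_matrix"],c["R"],c["t"]
    uv=np.atleast_2d(uv).astype(float)
    ray=np.c_[(uv-K[[0,1],[2,2]])/K[[0,1],[0,1]],np.ones(len(uv))]@R
    o=-R.T@t
    return o+ray*((z-o[2])/ray[:,2])[:,None]
def rectify(c,z,x0,x1,y0,y1,s):  # orthophoto of plane z: up=+x,left=+y, s px/m
    K,R,t=c["camera_matrix"],c["R"],c["t"]
    w,h=int((y1-y0)*s),int((x1-x0)*s)
    jj,ii=np.meshgrid(np.arange(w),np.arange(h))
    X=np.stack([x1-ii/s,y1-jj/s,np.full(ii.shape,z)],-1)@R.T+t
    m=X@K.T; m=(m[...,:2]/m[...,2:]).astype(np.float32)
    return cv2.remap(c["pixels"][...,::-1].copy(),m,None,cv2.INTER_CUBIC)
def green(c):
    hsv=cv2.cvtColor(c["pixels"],cv2.COLOR_RGB2HSV)
    return cv2.inRange(hsv,(45,90,25),(85,255,255))
E
python3 - <<'E'
from h import *
for n in ["top","side"]:
    c=dict(np.load(n+"0.npz")); W=world(c); g=green(c)
    k,l,st,ce=cv2.connectedComponentsWithStats(g); i=1+np.argmax(st[1:,4]); m=l==i
    print(n,st[i],ce[i],"med z",np.nanmedian(W[m][:,2]))
    q=W[m]; q=q[q[:,2]>.034]; print("top centre",(np.nanmin(q,0)+np.nanmax(q,0))/2,np.nanmax(q,0)-np.nanmin(q,0), q.mean(0))
    z=W[...,2]; dk=(z>.006)&(z<.02)&(W[...,1]>.0)&(W[...,1]<.4)&(W[...,0]>.3)&(W[...,0]<.6)
    print(dk.sum(), np.nanpercentile(z[dk],[5,50,95]))
    im=rectify(c,.0125,.32,.57,-.25,.30,1400); 
    for y in np.arange(-.25,.3,.05): cv2.putText(im,f"{y:.2f}",(int((.30-y)*1400),12),0,.35,(0,0,255)); cv2.line(im,(int((.30-y)*1400),0),(int((.30-y)*1400),8),(0,0,255))
    for x in np.arange(.35,.57,.05): cv2.putText(im,f"{x:.2f}",(8,int((.57-x)*1400)),0,.35,(0,0,255)); cv2.line(im,(0,int((.57-x)*1400)),(8,int((.57-x)*1400)),(0,0,255))
    cv2.imwrite(f"pics/rect_{n}.png",im)
E
```

```text
top [360 182  29  28 635] [373.6992126  195.62992126] med z 0.04077609454391921
top centre [ 0.59258041 -0.14948287  0.03992723] [0.07140293 0.0724759  0.01122635] [ 0.59221349 -0.14877343  0.04073012]
1150 [0.00678445 0.0134393  0.01802507]
side [316 229  32  26 641] [331.46801872 241.72386895] med z 0.038380619540514915
top centre [ 0.59072978 -0.15211777  0.03806432] [0.0721715  0.07458313 0.00806815] [ 0.59086061 -0.15387262  0.03840274]
755 [0.0079004  0.0111412  0.01872257]
```

View pics/rect_top.png

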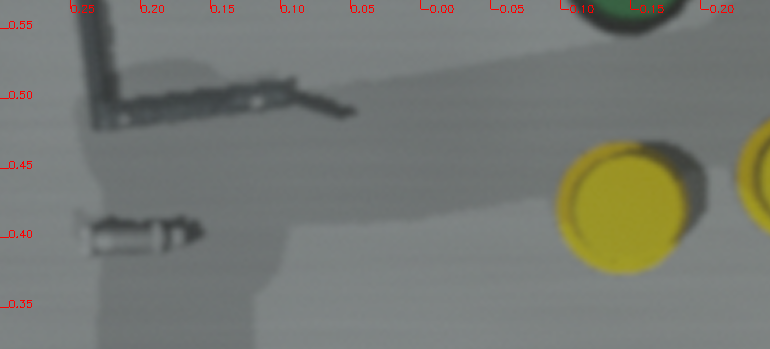

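View pics/rect_side.png

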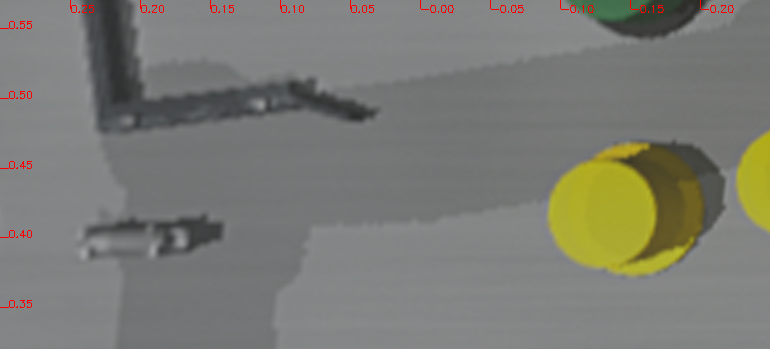

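The dock extends further in x than this crop covers, so I'll redo it with the range shifted.

```bash
python3 - <<'E'
from h import *
ims=[]
for n in ["top","side"]:
    c=dict(np.load(n+"0.npz")); s=2000
    im=rectify(c,.0125,.46,.65,-.05,.30,s)
    for y in np.arange(0,.3,.05): cv2.line(im,(int((.30-y)*s),0),(int((.30-y)*s),10),(0,0,255))
    for x in np.arange(.5,.65,.05): cv2.line(im,(0,int((.65-x)*s)),(10,int((.65-x)*s)),(0,0,255))
    cv2.imwrite(f"pics/dock_{n}.png",im)
    p=rectify(c,.04,.52,.66,-.23,-.07,2500); ims.append(p)
cv2.imwrite("pics/puck.png",np.hstack(ims)[:, :800])
E
```

```text
(no output)
```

View pics/dock_top.png

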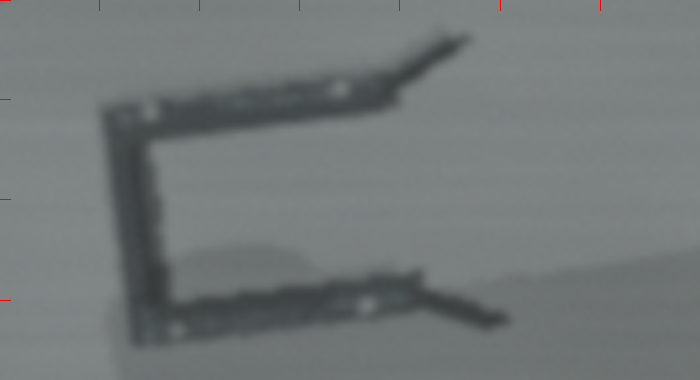

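View pics/dock_side.png

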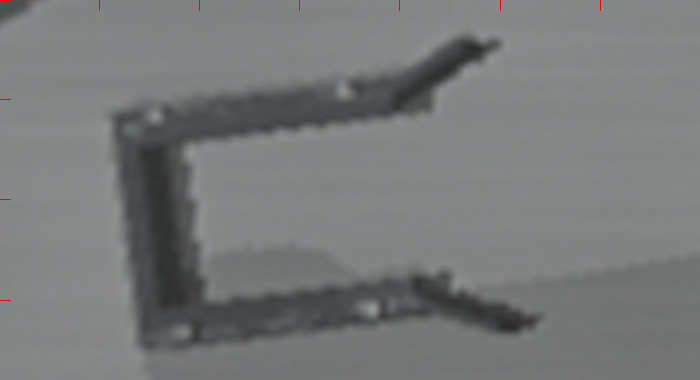

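View pics/puck.png

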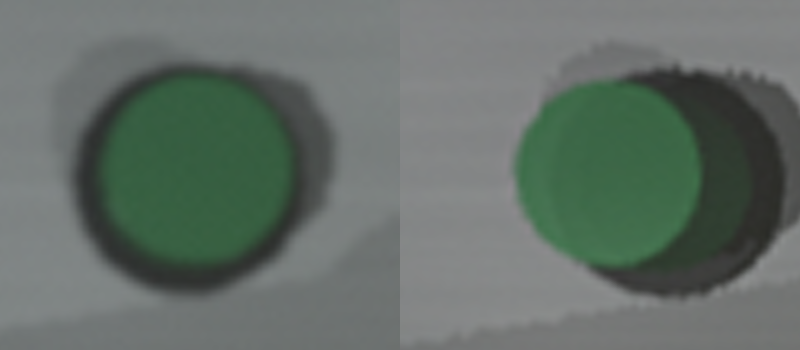

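The crop confirms the green drum on a black flange, drum top centre at crop px (198,165) in top and (208,172) in side, which puts the puck at about (0.592, -0.151). The yellow ones have yellow flanges. The dock's four screws and its end edges give a track direction of about 97° and a centre line x ≈ 0.5445 − 0.123(y − 0.1695). Its origin is near (0.544, 0.177).

Plan: put the jaws along the track axis, close them lightly on the drum at table level, and slide it along. First I'll move above the puck.

Call:
{"fn": "play_rows", "kwargs": {
  "moves": [
    {"xyz":[0.14,0.16,0],"dr":[0,0,-0.5],"jaw":-1},
    {"xyz":[0.14,0.16,0],"dr":[0,0,-0.5],"jaw":-1},
    {"xyz":[0.14,0.16,0],"dr":[0,0,0],"jaw":-1},
    {"xyz":[0.14,0.16,0],"dr":[0,0,0],"jaw":-1},
    {"xyz":[0.14,0.16,0],"dr":[0,0,0],"jaw":-1},
    {"xyz":[0.14,0.16,0],"dr":[0,0,0],"jaw":-1},
    {"xyz":[0.14,0.16,0],"dr":[0,0,0],"jaw":-1},
    {"xyz":[0.14,0.16,0],"dr":[0,0,0],"jaw":-1},
    {"xyz":[0.14,0.16,0],"dr":[0,0,0],"jaw":-1},
    {"xyz":[0.14,0.16,0],"dr":[0,0,0],"jaw":-1}
  ],
  "squeeze": 20
}}

```text
t: 1.4
eef_pos: [0.5259, -0.2161, 0.2418]
orientation: [0.0, 0.743, -0.67, -0.002]
contact_force: [0.7, -1.0, 1.1]
finger_gap: 0.0852
```

Call:
{"fn": "play_rows", "kwargs": {
  "moves": [
    {"xyz":[0.13,0.13,-0.1],"dr":[0,0,0.1],"jaw":-1},
    {"xyz":[0.13,0.13,-0.1],"dr":[0,0,0],"jaw":-1},
    {"xyz":[0,0,-0.1],"dr":[0,0,0],"jaw":-1},
    {"xyz":[0,0,0],"dr":[0,0,0],"jaw":-1}
  ]
}}

```text
t: 1.9
eef_pos: [0.5955, -0.1426, 0.1647]
orientation: [-0.001, 0.75, -0.661, -0.002]
contact_force: [-1.2, 0.7, 0.5]
finger_gap: 0.0854
```

```bash
python3 - <<'E'
from bench import telemetry, viewer
from h import *
for n in ["wrist","side"]:
    c=viewer.capture(n); cv2.imwrite(f"pics/{n}1.png",c["pixels"][...,::-1]); g=green(c);W=world(c)
    k,l,st,ce=cv2.connectedComponentsWithStats(g); i=1+np.argmax(st[1:,4]); m=l==i
    q=W[m]; q=q[(q[:,2]>.034)]; print(n,st[i],(np.nanmin(q,0)+np.nanmax(q,0))/2,np.nanmax(q,0)-np.nanmin(q,0),np.nanmedian(q,0))
s=telemetry.read_state();print(s["t"],s["eef_pos"],s["orientation"])
E
```

```text
wrist [ 280  156   96   94 6906] [ 0.59304496 -0.14997033  0.03911329] [0.07455372 0.0750908  0.00778731] [ 0.59475742 -0.14962807  0.04054035]
side [316 229  32  26 638] [ 0.59114816 -0.15221068  0.03860147] [0.07260305 0.07269644 0.007698  ] [ 0.59086178 -0.15410693  0.03846874]
2.0 [ 0.59730904 -0.14277278  0.16750581] [-2.41443626e-03  7.50230307e-01 -6.61172088e-01  3.55782408e-04]
```

View pics/wrist1.png

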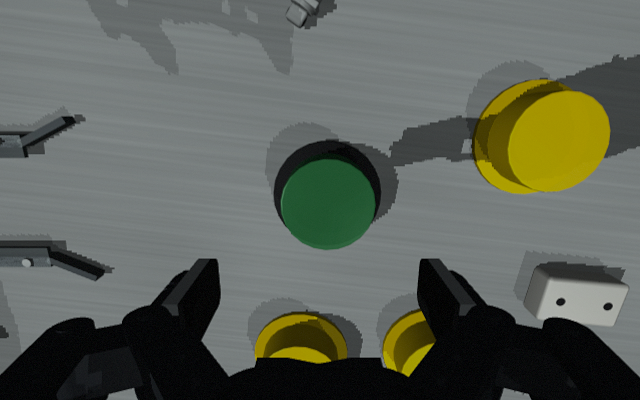

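The wrist view shows the green puck at (328,203) between the open jaws (185/450, 290). It measures (0.593, -0.150), which agrees with the first measurement. I'll correct laterally and descend partway.

Call:
{"fn": "play_rows", "kwargs": {
  "moves": [
    {"xyz":[-0.015,-0.03,-0.1],"dr":[0,0,0],"jaw":-1},
    {"xyz":[0,0,-0.1],"dr":[0,0,0],"jaw":-1},
    {"xyz":[0,0,-0.08],"dr":[0,0,0],"jaw":-1},
    {"xyz":[0,0,-0.04],"dr":[0,0,0],"jaw":-1},
    {"xyz":[0,0,0],"dr":[0,0,0],"jaw":-1}
  ]
}}

```text
t: 2.62
eef_pos: [0.5967, -0.1557, 0.0923]
orientation: [-0.004, 0.748, -0.664, 0.006]
contact_force: [0.1, -0.4, -0.0]
finger_gap: 0.085
```

```bash
python3 - <<'E'
from bench import telemetry, viewer
from h import *
c=viewer.capture("wrist"); cv2.imwrite(f"pics/wrist2.png",c["pixels"][...,::-1]); g=green(c);W=world(c)
k,l,st,ce=cv2.connectedComponentsWithStats(g); i=1+np.argmax(st[1:,4]); m=l==i
q=W[m]; q=q[(q[:,2]>.034)]; print(st[i],(np.nanmin(q,0)+np.nanmax(q,0))/2,np.nanmax(q,0)-np.nanmin(q,0))
for _ in range(3):
    s=telemetry.read_state();print(s["t"],s["eef_pos"],s["orientation"])
# lowest finger points in wrist cloud
o=(W[...,2]>.04)&(W[...,2]<.12); v,u=np.nonzero(o)
for side in (u<320,u>=320):
    p=W[v[side],u[side]]; a=np.argsort(p[:,2])[:400]; print(np.median(p[a],0))
E
```

```text
[  243   170   130   129 12497] [ 0.59294199 -0.15001373  0.03844213] [0.07507809 0.07553761 0.00880535]
2.675 [ 0.59709093 -0.15569425  0.0927601 ] [-0.00408522  0.74809724 -0.66354614  0.00635272]
2.675 [ 0.59709093 -0.15569425  0.0927601 ] [-0.00408522  0.74809724 -0.66354614  0.00635272]
2.675 [ 0.59709093 -0.15569425  0.0927601 ] [-0.00408522  0.74809724 -0.66354614  0.00635272]
[ 0.59096878 -0.13794324  0.04005858]
[ 0.65077833 -0.29328552  0.04003537]
```

View pics/wrist2.png

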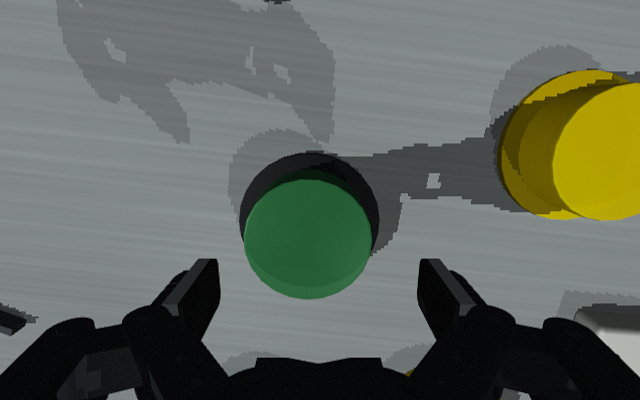

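The puck sits left of the jaw centre, at pixel 307 against 318. The TCP is 5–6 mm off in -y, so I'll correct that while descending.

Call:
{"fn": "play_rows", "kwargs": {
  "moves": [
    {"xyz":[-0.015,0.02,-0.06],"dr":[0,0,0],"jaw":-1},
    {"xyz":[0,0,-0.04],"dr":[0,0,0],"jaw":-1},
    {"xyz":[0,0,0],"dr":[0,0,0],"jaw":-1}
  ]
}}

```text
t: 3.05
eef_pos: [0.5939, -0.1501, 0.0674]
orientation: [-0.005, 0.748, -0.663, 0.007]
contact_force: [-0.1, 0.3, -0.1]
finger_gap: 0.0854
```

```bash
cat > look.py <<'E'
import sys
from bench import telemetry, viewer
from h import *
n,f=sys.argv[1:3]
c=viewer.capture(n); cv2.imwrite(f"pics/{f}.png",c["pixels"][...,::-1]); g=green(c);W=world(c)
k,l,st,ce=cv2.connectedComponentsWithStats(g); i=1+np.argmax(st[1:,4]); m=l==i
q=W[m]; q=q[(q[:,2]>.034)]; print(st[i],(np.nanmin(q,0)+np.nanmax(q,0))/2,np.nanmax(q,0)-np.nanmin(q,0))
s=telemetry.read_state();print(s["t"],s["eef_pos"].round(4),s["orientation"].round(3),s["contact_force"].round(1),s["finger_gap"])
E
python3 look.py wrist wrist3
```

```text
[  244   174   148   147 16526] [ 0.59285765 -0.14978335  0.03855591] [0.0756635  0.07530947 0.00909513]
3.1 [ 0.5941 -0.15    0.0677] [-0.005  0.748 -0.663  0.007] [-0.4  0.3 -0.5] 0.08533749409119376
```

View pics/wrist3.png

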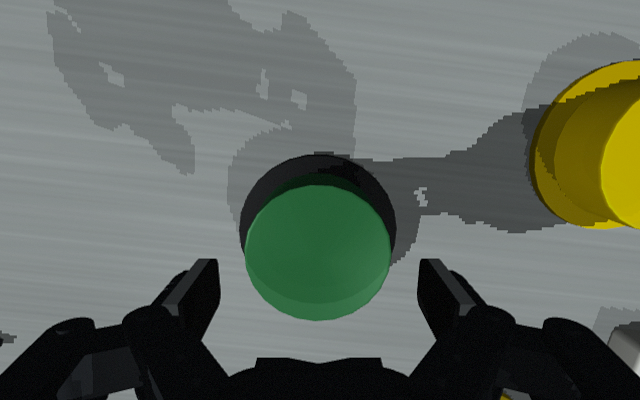

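Now centred (318,250). I'll descend to z ≈ 0.032 in small steps.

Call:
{"fn": "play_rows", "kwargs": {
  "moves": [
    {"xyz":[-0.003,0,-0.05],"dr":[0,0,0],"jaw":-1},
    {"xyz":[0,0,-0.05],"dr":[0,0,0],"jaw":-1},
    {"xyz":[0,0,-0.03],"dr":[0,0,0],"jaw":-1},
    {"xyz":[0,0,0],"dr":[0,0,0],"jaw":-1}
  ]
}}

```text
t: 3.6
eef_pos: [0.5934, -0.1501, 0.0328]
orientation: [-0.005, 0.748, -0.663, 0.007]
contact_force: [-0.6, -0.3, -1.2]
finger_gap: 0.0858
```

```bash
python3 look.py wrist wrist4
```

```text
[  227   185   183   179 25393] [ 0.59409761 -0.14982077  0.06463723] [0.07344165 0.0748917  0.06126474]
3.65 [ 0.5936 -0.1502  0.0332] [-0.005  0.748 -0.663  0.008] [ 0.5 -0.3  0.3] 0.08543910917941275
```

View pics/wrist4.png

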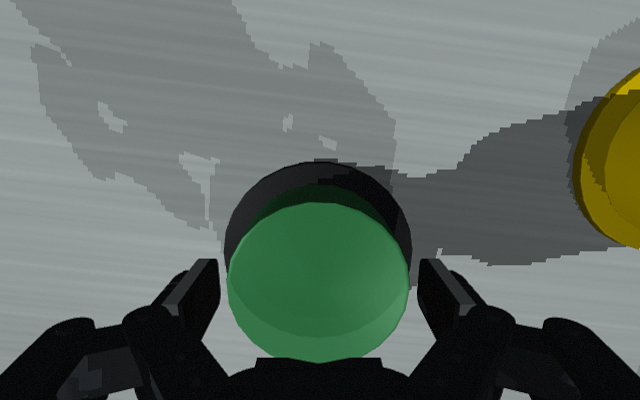

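The drum lies between both pads, so I'll close lightly.

Call:
{"fn": "play_rows", "kwargs": {
  "moves": [
    {"xyz":[0,0,0],"dr":[0,0,0],"jaw":-0.6},
    {"xyz":[0,0,0],"dr":[0,0,0],"jaw":-0.6},
    {"xyz":[0,0,0],"dr":[0,0,0],"jaw":-0.6},
    {"xyz":[0,0,0],"dr":[0,0,0],"jaw":-0.6}
  ],
  "squeeze": 20
}}

```text
t: 4.15
eef_pos: [0.594, -0.1499, 0.0338]
orientation: [-0.005, 0.748, -0.663, 0.008]
contact_force: [-0.1, 0.7, -1.3]
finger_gap: 0.0749
```

```bash
python3 look.py side side2; python3 -c "
import cv2;a=cv2.imread('pics/side2.png')[180:300,250:420];cv2.imwrite('pics/side2c.png',cv2.resize(a,None,fx=4.5,fy=4.5))"
```

```text
[316 230  17  25 283] [ 0.57243894 -0.15316478  0.03816363] [0.03551633 0.06676426 0.00629328]
4.2 [ 0.594  -0.1499  0.0338] [-0.005  0.748 -0.663  0.008] [-0.4 -0.1 -2.4] 0.07501799027360796
```

View pics/side2c.png

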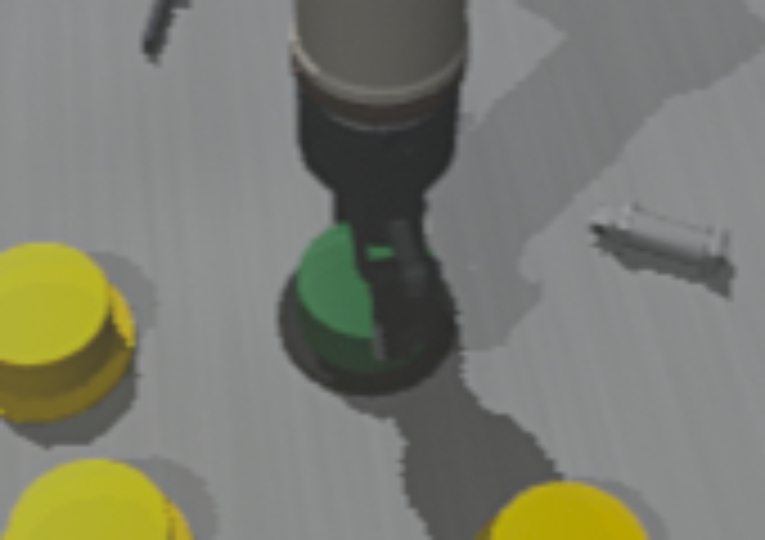

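Gripped: the gap is 75 mm and the finger is down on the drum side. Now I'll slide toward the track line, checking z as I go.

Call:
{"fn": "play_rows", "kwargs": {
  "moves": [
    {"xyz":[-0.02,0.08,-0.002],"dr":[0,0,0],"jaw":-0.6},
    {"xyz":[-0.02,0.08,0],"dr":[0,0,0],"jaw":-0.6},
    {"xyz":[-0.02,0.08,0],"dr":[0,0,0],"jaw":-0.6},
    {"xyz":[0,0,0],"dr":[0,0,0],"jaw":-0.6}
  ]
}}

```text
t: 4.7
eef_pos: [0.5781, -0.0876, 0.0338]
orientation: [-0.005, 0.748, -0.664, 0.009]
contact_force: [-0.2, 0.3, -0.7]
finger_gap: 0.0753
```

Call:
{"fn": "play_rows", "kwargs": {
  "moves": [
    {"xyz":[-0.016,0.1,0],"dr":[0,0,0],"jaw":-0.6},
    {"xyz":[-0.016,0.1,0],"dr":[0,0,0],"jaw":-0.6},
    {"xyz":[-0.013,0.1,0],"dr":[0,0,0],"jaw":-0.6},
    {"xyz":[0,0,0],"dr":[0,0,0],"jaw":-0.6}
  ]
}}

```text
t: 5.2
eef_pos: [0.5669, -0.0141, 0.0339]
orientation: [-0.004, 0.747, -0.664, 0.01]
contact_force: [0.3, 0.3, -0.6]
finger_gap: 0.0748
```

```bash
python3 look.py wrist wrist5;python3 look.py top top5
```

```text
[  227   185   183   179 25115] [ 0.56676114 -0.01431289  0.06545258] [0.07404054 0.07628584 0.06288377]
5.25 [ 0.5672 -0.0157  0.034 ] [-0.003  0.747 -0.665  0.01 ] [ 0.2  1.1 -1. ] 0.07522816842012484Traceback (most recent call last):
  File "look.py", line 6, in <module>
    k,l,st,ce=cv2.connectedComponentsWithStats(g); i=1+np.argmax(st[1:,4]); m=l==i
                                                       ~~~~~~~~~^^^^^^^^^^
    return _wrapfunc(a, 'argmax', axis=axis, out=out, **kwds)
    return bound(*args, **kwds)
ValueError: attempt to get argmax of an empty sequence
```

View pics/wrist5.png

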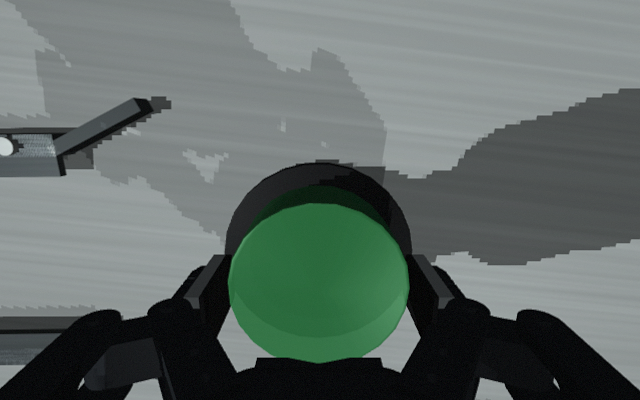

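View pics/top5.png

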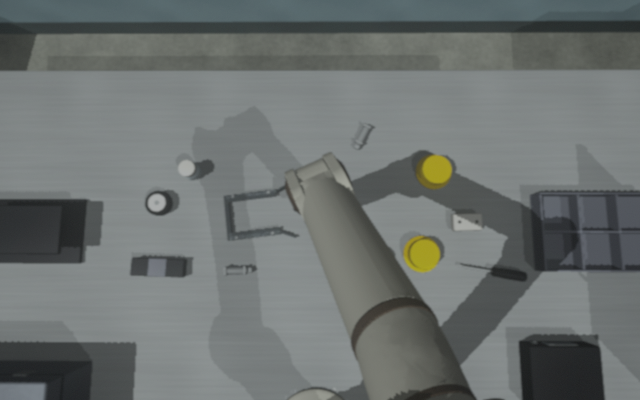

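The puck is held at (318,270). The far guide shows at (65–150, 100–150) and the near wall at (0–80, 325). I'll refine the centre line from this closer wrist view.

```bash
python3 - <<'E'
from bench import telemetry, viewer
from h import *
c=viewer.capture("wrist"); np.savez("wrist6.npz",**c); s=2500
im=rectify(c,.0125,.47,.65,-.05,.20,s)
for y in np.arange(0,.2,.05): cv2.line(im,(int((.20-y)*s),0),(int((.20-y)*s),10),(0,0,255))
for x in np.arange(.5,.65,.05): cv2.line(im,(0,int((.65-x)*s)),(10,int((.65-x)*s)),(0,0,255))
cv2.imwrite("pics/w6.png",im)
E
```

```text
(no output)
```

View pics/w6.png

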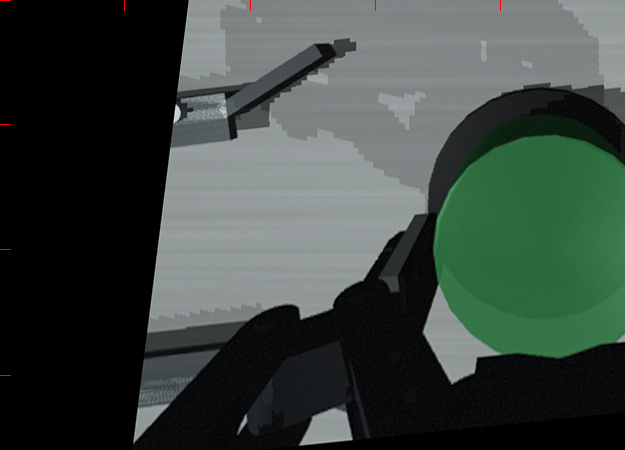

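The lips' inner edges are 82 mm apart in this view, matching the spec. The refined line is x ≈ 0.549 − 0.123(y − 0.14), home at y ≈ 0.18, and the puck is within about 1 mm of the line. I'll push in.

Call:
{"fn": "play_rows", "kwargs": {
  "moves": [
    {"xyz":[-0.01,0.1,0],"dr":[0,0,0],"jaw":-0.6},
    {"xyz":[-0.012,0.1,0],"dr":[0,0,0],"jaw":-0.6},
    {"xyz":[-0.012,0.1,0],"dr":[0,0,0],"jaw":-0.6},
    {"xyz":[0,0,0],"dr":[0,0,0],"jaw":-0.6}
  ]
}}

```text
t: 5.85
eef_pos: [0.5615, 0.0483, 0.0344]
orientation: [-0.001, 0.742, -0.67, 0.014]
contact_force: [-0.5, 0.8, -1.7]
finger_gap: 0.0749
```

The tool has drifted to a tilt of about 1.6°. I'll level it before going under the lips.

Call:
{"fn": "play_rows", "kwargs": {
  "moves": [
    {"xyz":[-0.004,0,-0.003],"dr":[0.11,0.15,0.1],"jaw":-0.6},
    {"xyz":[0,0,0],"dr":[0,0,0],"jaw":-0.6}
  ]
}}

```text
t: 6.1
eef_pos: [0.5616, 0.0454, 0.0339]
orientation: [0.0, 0.746, -0.666, 0.001]
contact_force: [-0.5, 2.1, -0.9]
finger_gap: 0.0751
```

```bash
python3 look.py side side7; python3 -c "
import cv2;a=cv2.imread('pics/side7.png')[110:230,230:400];cv2.imwrite('pics/side7c.png',cv2.resize(a,None,fx=4.5,fy=4.5))"
```

```text
[296 173  14  20 189] [0.53998371 0.04245244 0.0384857 ] [0.03332292 0.07120385 0.00778013]
6.15 [0.5616 0.0453 0.0338] [ 0.     0.746 -0.666  0.001] [ 1.   1.1 -1.3] 0.07485140071311769
```

View pics/side7c.png

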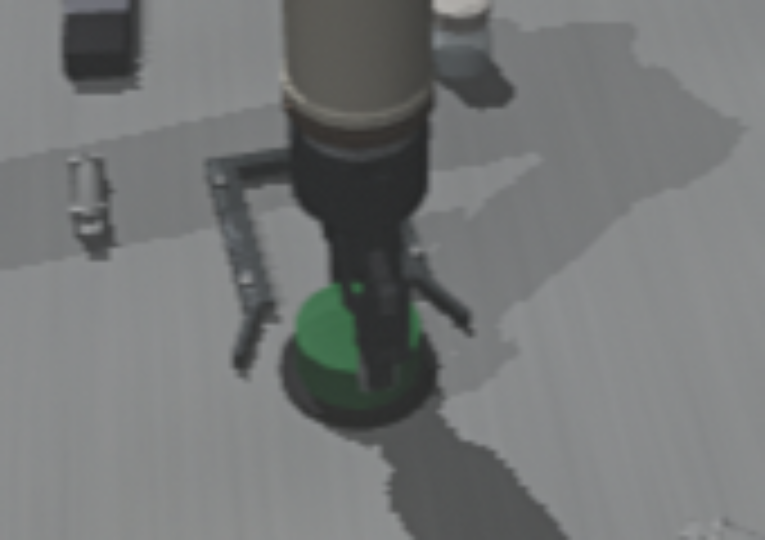

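The puck is flat and entering between the guides at (360,350) in the crop. Continuing under the lips in smaller steps.

Call:
{"fn": "play_rows", "kwargs": {
  "moves": [
    {"xyz":[-0.012,0.08,0],"dr":[0,0,0],"jaw":-0.6},
    {"xyz":[-0.012,0.08,0],"dr":[0,0,0],"jaw":-0.6},
    {"xyz":[-0.01,0.08,0],"dr":[0,0,0],"jaw":-0.6},
    {"xyz":[0,0,0],"dr":[0,0,0],"jaw":-0.6}
  ]
}}

```text
t: 6.65
eef_pos: [0.5541, 0.1001, 0.0339]
orientation: [0.002, 0.743, -0.669, 0.004]
contact_force: [-0.5, 1.3, -1.2]
finger_gap: 0.075
```

On the line with no resistance. Continuing.

Call:
{"fn": "play_rows", "kwargs": {
  "moves": [
    {"xyz":[-0.006,0.05,0],"dr":[-0.02,0.04,0.08],"jaw":-0.6},
    {"xyz":[-0.006,0.05,0],"dr":[0,0,0],"jaw":-0.6},
    {"xyz":[-0.006,0.05,0],"dr":[0,0,0],"jaw":-0.6},
    {"xyz":[0,0,0],"dr":[0,0,0],"jaw":-0.6}
  ]
}}

```text
t: 7.15
eef_pos: [0.551, 0.1329, 0.0343]
orientation: [0.007, 0.745, -0.667, 0.006]
contact_force: [-0.3, 2.6, -0.3]
finger_gap: 0.0746
```

Call:
{"fn": "play_rows", "kwargs": {
  "moves": [
    {"xyz":[-0.008,0.03,-0.002],"dr":[0.1,0,0],"jaw":-0.6},
    {"xyz":[-0.006,0.04,0],"dr":[0,0,0],"jaw":-0.6},
    {"xyz":[-0.005,0.04,0],"dr":[0,0,0],"jaw":-0.6},
    {"xyz":[0,0,0],"dr":[0,0,0],"jaw":-0.6}
  ]
}}

```text
t: 7.65
eef_pos: [0.5463, 0.1604, 0.0337]
orientation: [0.002, 0.745, -0.667, 0.001]
contact_force: [-0.4, 2.1, 1.1]
finger_gap: 0.0746
```

Call:
{"fn": "play_rows", "kwargs": {
  "moves": [
    {"xyz":[-0.002,0.024,0],"dr":[0,0,0],"jaw":-0.6},
    {"xyz":[-0.002,0.024,0],"dr":[0,0,0],"jaw":-0.6},
    {"xyz":[-0.002,0.02,0],"dr":[0,0,0],"jaw":-0.6}
  ]
}}

```text
t: 8.02
eef_pos: [0.545, 0.1762, 0.0337]
orientation: [0.003, 0.744, -0.668, 0.002]
contact_force: [1.2, -3.8, 3.3]
finger_gap: 0.0751
```

Call:
{"fn": "play_rows", "kwargs": {
  "moves": [
    {"xyz":[-0.002,0.016,0],"dr":[0,0,0],"jaw":-0.6},
    {"xyz":[-0.002,0.016,0],"dr":[0,0,0],"jaw":-0.6}
  ]
}}

```text
t: 8.28
eef_pos: [0.5443, 0.1824, 0.0338]
orientation: [0.004, 0.744, -0.668, 0.003]
contact_force: [1.2, -12.6, 9.4]
finger_gap: 0.075
```

The force has risen to -12.6 N in y, so the flange has met the stop. One more small nudge, then look.

Call:
{"fn": "play_rows", "kwargs": {
  "moves": [
    {"xyz":[0,0.012,0],"dr":[0,0,0],"jaw":-0.6},
    {"xyz":[0,0,0],"dr":[0,0,0],"jaw":-0.6}
  ]
}}

```text
t: 8.52
eef_pos: [0.5443, 0.1823, 0.0341]
orientation: [0.006, 0.743, -0.669, 0.004]
contact_force: [0.1, -0.3, 0.5]
finger_gap: 0.0751
```

```bash
python3 look.py wrist w8; python3 look.py side side8; python3 -c "
import cv2;a=cv2.imread('pics/side8.png')[90:210,230:400];cv2.imwrite('pics/side8c.png',cv2.resize(a,None,fx=4.5,fy=4.5))"
```

```text
[  227   184   183   180 25270] [0.54417636 0.18214045 0.0651102 ] [0.07377963 0.07623842 0.06219668]
8.575 [0.5443 0.1823 0.0341] [ 0.006  0.744 -0.669  0.004] [ 0.5 -4.3  4.4] 0.07501889175270823
[286 141  12  16 145] [0.52213841 0.17856003 0.03889553] [0.03253574 0.06972654 0.0067027 ]
8.625 [0.5443 0.1823 0.034 ] [ 0.006  0.744 -0.669  0.004] [-0.2 -4.7  3.5] 0.07518274334534293
```

View pics/w8.png

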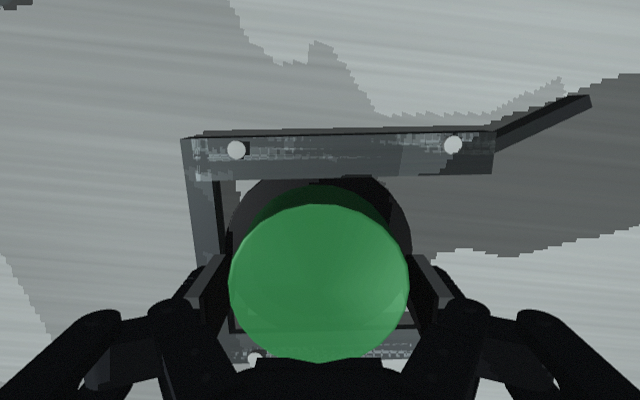

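View pics/side8c.png

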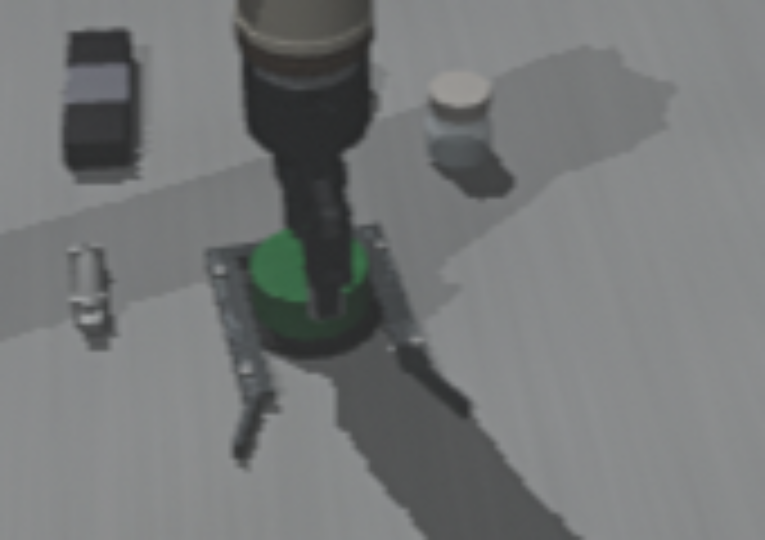

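Wrist view: the flange's left rim (228,240) touches the stop's inner face (222,240). Both lips are over the flange, and contact force remains on the stop. I'll release and check centring before rising.

Call:
{"fn": "play_rows", "kwargs": {
  "moves": [
    {"xyz":[0,0,0],"dr":[0,0,0],"jaw":-1},
    {"xyz":[0,0,0],"dr":[0,0,0],"jaw":-1},
    {"xyz":[0,0,0],"dr":[0,0,0],"jaw":-1},
    {"xyz":[0,0,0],"dr":[0,0,0],"jaw":-1}
  ]
}}

```text
t: 9.12
eef_pos: [0.5432, 0.1865, 0.0336]
orientation: [0.005, 0.745, -0.668, 0.002]
contact_force: [-0.4, -1.0, 0.8]
finger_gap: 0.0855
```

```bash
python3 look.py wrist w9
```

```text
[  238   183   184   181 25406] [0.54336544 0.18110268 0.06489737] [0.07516871 0.07645475 0.06179   ]
9.175 [0.5432 0.1864 0.0336] [ 0.005  0.745 -0.668  0.002] [ 0.3 -0.2 -0.5] 0.08548627441727819
```

View pics/w9.png

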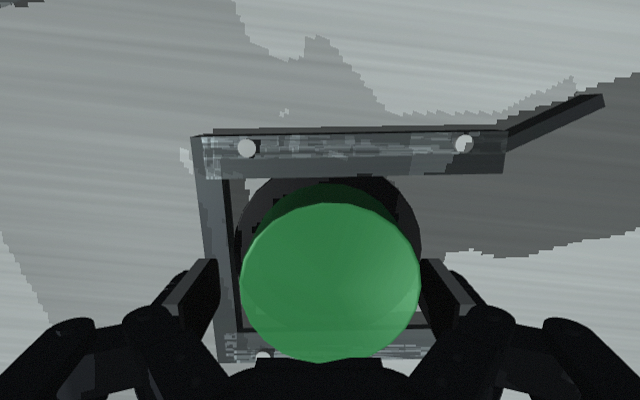

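On release the arm sprang forward 4 mm, so the rear pad is now near the drum at (420,270). I'll recentre and then rise straight up.

Call:
{"fn": "play_rows", "kwargs": {
  "moves": [
    {"xyz":[0.001,-0.018,0],"dr":[0,0,0],"jaw":-1},
    {"xyz":[0,0,0.02],"dr":[0,0,0],"jaw":-1},
    {"xyz":[0,0,0.06],"dr":[0,0,0],"jaw":-1},
    {"xyz":[0,0,0.1],"dr":[0,0,0],"jaw":-1},
    {"xyz":[0,0,0.15],"dr":[0,0,0],"jaw":-1},
    {"xyz":[0,0,0.15],"dr":[0,0,0],"jaw":-1},
    {"xyz":[0,0,0],"dr":[0,0,0],"jaw":-1}
  ]
}}

```text
t: 10.05
eef_pos: [0.5437, 0.1821, 0.1617]
orientation: [0.004, 0.745, -0.667, 0.003]
contact_force: [-0.1, 0.4, -0.1]
finger_gap: 0.0855
```

```bash
python3 look.py wrist w10; python3 look.py side side10; python3 - <<'E'
from bench import viewer
from h import *
c=viewer.capture("wrist"); im=rectify(c,.0125,.47,.62,.03,.27,2500); cv2.imwrite("pics/w10r.png",im)
E
```

```text
[ 269  151   97   97 7263] [0.54326826 0.18151167 0.03868401] [0.07492362 0.0749588  0.00909741]
10.1 [0.5427 0.1815 0.1601] [ 0.005  0.745 -0.667  0.002] [-0.5 -0.3 -0.2] 0.0853008998740232
[286 141  26  17 339] [0.54201261 0.17877678 0.03840384] [0.07227592 0.07147224 0.00850746]
10.15 [0.5418 0.181  0.1585] [ 0.006  0.745 -0.667  0.001] [-0.5  0.5 -0. ] 0.08544987469763861
```

View pics/w10r.png

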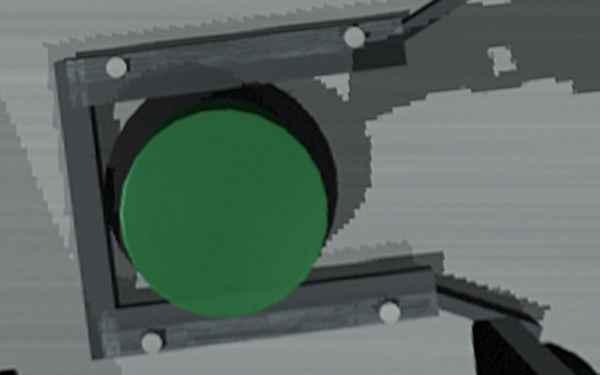

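View pics/side10.png

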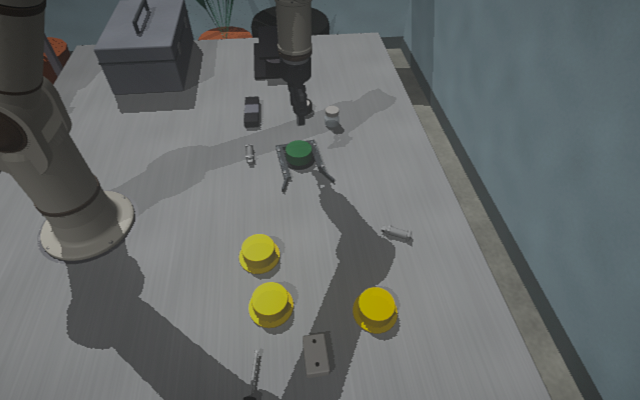

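The flange rim (106,200) is touching the stop's inner face (~106,200) and both lips overlap the flange. The drum top height is unchanged, and the bystanders are where they were. Handing in.

```bash
python3 -c "
from bench import ticket
print(ticket.hand_in())"
```

```text
the job is handed in; nothing more can be done
None
```

The green puck is in the dock track, under both lips and against the end stop. I slid it along the table with a light 20 N grip on the drum, let go, raised the arm clear and handed the job in at about 10.2 s. The hand-in gave no verdict.

**Position:** the last wrist picture puts the puck at (0.543, 0.182), and I estimated home at about (0.544, 0.18). The flange rim touches the stop's inner face in that picture. During the last push the force rose to about 13 N, which fits contact with the stop.

**Flat on the table:** the drum top is at the same height as at the start. The tool drifted to about 1.6° of tilt during the slide, so I levelled it before the lips and again inside the track.

**Release:** the arm sprang forward about 4 mm when the jaws opened, so I re-centred before rising. The fingers are clear, with no force showing beyond sensor noise.

**Everything else:** by eye, nothing else on the table has moved in the last side picture, and that includes the yellow look-alikes. The arm partly hides the wheel there, and I did not measure any of their positions.

**Disagreement:** the side camera puts the puck at y = 0.179, 3 mm from the wrist camera's figure. That is about the same offset it showed at the start and close to the calibration tolerance.

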